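Hang the loaded carrier level on the bench stand

ROBOT

A 6-joint arm with a two-finger parallel gripper is mounted at the origin on the work surface. World frame = base frame: x ahead of the robot, y to its left, z up, the work surface at z = 0. Lengths are in m, angles in rad, forces in N, time in s.
With the tool pointing down it reaches from about 0.425 to 0.95 m from the base axis. Payload 14.7 kg.
Tool frame: the origin (TCP) lies at the very end of the fingers, on their centre line; the grasp point (between the pads) lies 19 mm behind it (pinch_z is the distance from the TCP to the grasp point, in m); z points along the fingers, y is the line along which they close (so a half turn about z gives the same grasp; the last joint's range is limited). The gripper opens to 85 mm and grips with 20 to 120 N. Pads are 22 mm wide; open, the fingers measure 114 mm over their backs; the gripper's body (76 mm by 85 mm) begins 54 mm behind the grasp point. The pads swing forward as they close: fully open they stand 13 mm farther back than shut.
Start: joints at [-1.181, 0.48, 1.596, -0, 1.065, -0.047], TCP at [0.275, -0.589, 0.231] pointing down, gripper open.
Joint ranges: [-2.75, 2.75], [-0.82, 2.05], [0.23, 2.67], [-1.56, 4.7], [0.09, 2.69], [-2.92, 2.92]. Speed limits (rad/s): [1.89, 1.89, 2.39, 3.01, 3.01, 3.01].

INTERFACE

Orientations are given as a unit quaternion [x, y, z, w].
In Python, from rig import observe, read_camera, get_calibration, close_job, pinch_z gives the robot as it stands.
- The arm moves only by the shell command python3 -m jog 'ROWS' [FORCE]. ROWS is JSON, a list of rows, each a list of 7 numbers: the turn, a rotation vector about the world's x, y, z each as a share of 60 degrees, from -1 to 1, then the shift along the world's x, y, z each as a share of 0.1 m, from -1 to 1, then the finger opening in mm, from 0 to 85.4. In form: [[wx, wy, wz, x, y, z, grip], ...]. A call has exactly 10 rows; each row is the pose to reach, as a shift and turn from the pose commanded when the call began; what a row does not reach only later rows make up. A row lasts 1/12 s, in which the tool goes at most 41.7 mm and 7.16 degrees, less where a joint would pass 70% of its speed; a pose out of reach is approached as far as the arm can. A call with a number of a shift or a turn outside -1 to 1 is refused whole. A call with a gripper value outside its range is refused whole. The fingers move at their own pace and stop on an object; FORCE is the grip in N (left out, the last holds). Time passes only in rows, so rows that repeat a pose let the fingers close, or fill a call up. It gives the time, the measured TCP pose, the force, the opening and the grip force at its end, in the units of the state.
- observe(): the state, without advancing time (a new reading comes with each control period).
- read_camera(name): name is "scene" or "top" or "wrist"; returns the picture (400x640x3 uint8, red, green, blue); there is no depth.
- get_calibration(name): a dict with "fx", "fy", "cx", "cy" (pixels), "distortion" ([k1, k2, p1, p2, k3] as OpenCV has them; the pictures are not rectified), "world_to_cam" (4x4, takes a point from world to camera coordinates). Camera axes: x right, y down, z forward; pixel columns grow to the right and rows downward; lengths in m; the calibration is good to about 2 mm. A picture is of the moment at which its call begins: read the wrist's pose just before it. get_calibration takes no time and is no camera call; for the wrist camera it gives the pose at the moment of the call.
- close_job(): hands the job in; it is judged then, once.
The state is a dict: "time_s": time; "q": joint angles; "qd": joint speeds; "effort": joint torques, N m; "position": TCP position; "ee_rot": TCP orientation; "ft_force": force on the tool from outside, world axes, zero at the start; "moment": the same for the moment, N m; "opening": finger opening in m; "gripper_force": force on a finger pad.
Only numpy, scipy, OpenCV 4.12 (cv2) and the standard library are available. Lean on these libraries where they do the work, as an engineer would, in place of code of your own. Each camera call takes 0.05 s, during which the arm holds its last target. There are 200 camera calls.

TASK

Hang the loaded orange carrier on the arm of the bench stand, by whichever of its slotted holes makes it hang level, with its head plate slid back to within a few millimetres of the brass collar on the arm. Push and lower it gently, and let go only when you feel that the arm has taken the weight. Keep the three modules in their pockets and leave the other things on the bench where they are.

Things in the scene. Friction and masses are not known exactly. Their poses are not given: they have to be found in the camera images.
- carrier: Loose C-shaped carrier, 320 g empty, standing upright. Origin: centre of the tray's underside; z up, y along the tray. Aluminium tray 60 (x) x 213 (y), floor 4, rim 22 mm high; three pockets centred at y = -70, 0, +70 mm. One orange upright at y = -110 mm carries an orange head plate over the tray's centre line (see carrier_head). Centre of mass when empty: x 0, y -41, z 96 mm.
- carrier_head (a point): Carrier point (0, 0, 166) mm, mid-thickness. Head plate: x -4 to +4, y -114 to +70, z 128 to 206 mm. Six slotted holes through it in x, 14 wide, z 138 to 166 mm, upper corners bevelled, at y = -65, -41, -17, +7, +31, +55 mm. Pinch the band above them from above, across its 8 mm, fingertips ending above z 174 mm, clear of the stand's arm. Either face may face the stand.
- transformer: The heavy module, about 320 g: transformer with dark iron core and copper winding, 52 x 62 x 46 mm, origin at the centre of its underside. It lies in any one of the three pockets, its centre of mass over its middle.
- relay: Light module, 60 g: white plastic relay block with a blue top, 52 x 62 x 46 mm, origin at the centre of its underside; in another pocket.
- terminals: Light module, 60 g: green terminal block, 52 x 62 x 42 mm, origin at the centre of its underside; in the remaining pocket.
- stand: Rigid bench stand, fixed. Origin: foot of its post on the bench; z up; -x is the way its arm points, roughly towards the robot. Grey foot plate 12 mm thick, x -160 to +40, y -75 to +75 mm; post 16 mm thick, 235 mm high. Carrier and stand must not be pressed together with more than 30 N.
- stand_post (a point): Top of the stand's post, 235 mm up. Its arm: level 8 mm steel rod along the stand's -x at y = 0, clamped by hand, its height NOT measured: the rod's top is anywhere from 200 to 208 mm above the bench. Brass collar, 20 mm diameter, front face at x = -105 mm (stand frame); rod straight to x = -152 mm, then its tip bends up by 8 mm, ending at x = -168 mm.
- multimeter: Loose yellow multimeter, 140 x 74 x 40 mm, to be left alone. Origin: centre of its underside.
- screwdriver: Loose screwdriver lying on the bench, to be left alone.
- mug: Loose white mug, 80 mm wide, 90 mm high, to be left alone. Origin: centre of its underside.
- tape: Loose roll of black tape, 90 mm diameter, 19 mm high, to be left alone. Origin: centre of its underside.
- fuse_box: Loose small cardboard box, 90 x 60 x 35 mm, to be left alone. Origin: centre of its underside.
There are look-alikes about, which are no part of the job. Leave any pink or red look-alike of the carrier alone. There is more than one size of the terminals; the job needs the larger.

How it is judged:
By the outcome, as a careful person would: the job done as asked, in the order asked, and still so for the second after the job is handed in, with the robot touching nothing.
It also fails if it takes over 61 s, if anything falls off the work surface, if the arm or the gripper's body presses on something with over 40 N, if the wrist force passes 120 N, or if a joint passes its speed limit or range.

## Working session

There is one attempt and no reset: what is moved stays moved. The work goes in short steps, Python scripts to look and compute and a shell command to move; the robot and the scene stay as the last step left them, time stands still between calls to the robot, and variables do not carry over. Pictures are saved under pics/ and viewed, at most 13 in all, crops included, and the job is handed in when it is done.

```bash
mkdir -p pics; ls; python3 - <<'E'
from rig import *
import cv2,numpy as np
a=read_camera("scene");b=read_camera("top")
cv2.imwrite("pics/s0.png",a[...,::-1]);cv2.imwrite("pics/t0.png",b[...,::-1])
for n in("scene","top"):
    c=get_calibration(n);print(n,c)
print(observe(),pinch_z)
E
```

```text
pics
scene {'fx': 453.48843845714924, 'fy': 453.48843845714924, 'cx': 319.536426078024, 'cy': 191.83359178512814, 'distortion': array([0.01668074, 0.        , 0.        , 0.        , 0.        ]), 'world_to_cam': array([[-0.83184051,  0.55494027,  0.00909179,  0.43467794],
       [ 0.37912898,  0.58011524, -0.7209213 , -0.05711081],
       [-0.40534255, -0.59624458, -0.6929573 ,  1.68450255],
       [ 0.        ,  0.        ,  0.        ,  1.        ]])}
top {'fx': 425.8839066520014, 'fy': 425.8839066520014, 'cx': 319.581237599938, 'cy': 199.8150625124958, 'distortion': array([-0.02763299,  0.        ,  0.        ,  0.        ,  0.        ]), 'world_to_cam': array([[-0.0134516 , -0.99990007, -0.00434682, -0.02129931],
       [-0.99271628,  0.01387521, -0.11967398,  0.51872252],
       [ 0.11972233,  0.00270536, -0.99280373,  1.49145044],
       [ 0.        ,  0.        ,  0.        ,  1.        ]])}
{'time_s': 0.1, 'q': array([-1.18059976e+00,  4.80769483e-01,  1.59680562e+00,  3.85811122e-05,
        1.06509339e+00, -4.66021156e-02]), 'qd': array([ 1.38667783e-03, -1.16042117e-03, -7.26719617e-04,  3.39119600e-05,
       -5.21971862e-04, -3.98486791e-04]), 'effort': array([-7.74699911e-04, -9.52258873e+01, -4.31040931e+01, -2.09773007e-04,
        5.38066888e-03, -3.35120978e-05]), 'position': array([ 0.27486735, -0.58862183,  0.23073829]), 'ee_rot': array([ 9.76247395e-01,  2.16658104e-01, -7.53365764e-05, -5.32885376e-04]), 'ft_force': array([-0.19000954, -0.74095535,  0.04843628]), 'moment': array([0.06763795, 0.0101403 , 0.02101924]), 'gripper_force': 0.0, 'opening': 0.0853403102160027} 0.0187
```

View pics/s0.png

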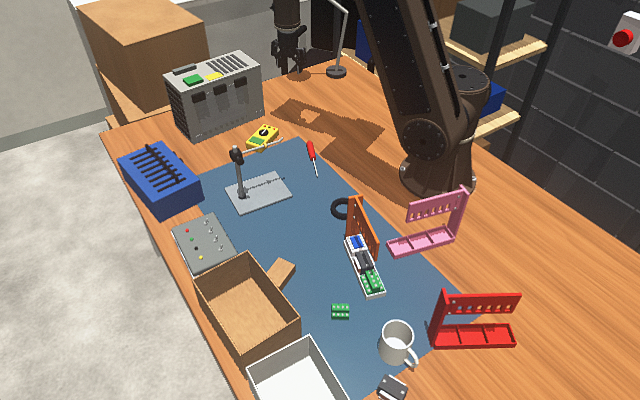

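View pics/t0.png

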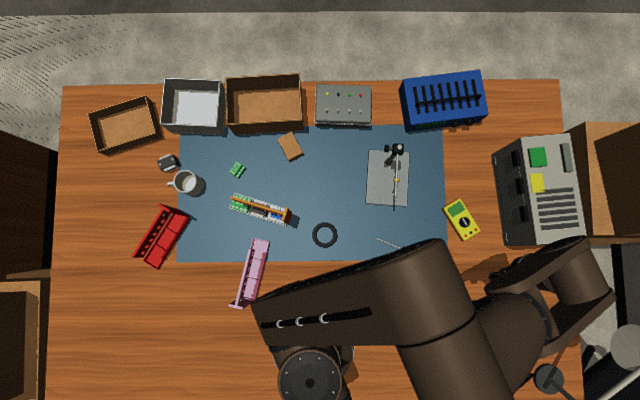

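The orange carrier is at scene (362,250) and top (260,208). The pink one at scene (430,225) and the red one at (475,320) are look-alikes. I'll confirm this in enlarged crops.

```bash
python3 - <<'E'
import cv2,numpy as np
s=cv2.imread("pics/s0.png");t=cv2.imread("pics/t0.png")
R=lambda im,x,y,w,h,f:cv2.resize(im[y:y+h,x:x+w],None,fx=f,fy=f,interpolation=cv2.INTER_CUBIC)
A=R(s,325,185,80,120,5);B=R(t,222,185,80,50,5);C=R(t,350,135,80,70,5)
out=np.zeros((600,800,3),np.uint8)
out[:600,:400]=A;out[:250,400:]=B;out[250:600,400:]=C
cv2.imwrite("pics/c1.png",out)
E
```

```text
(no output)
```

View pics/c1.png

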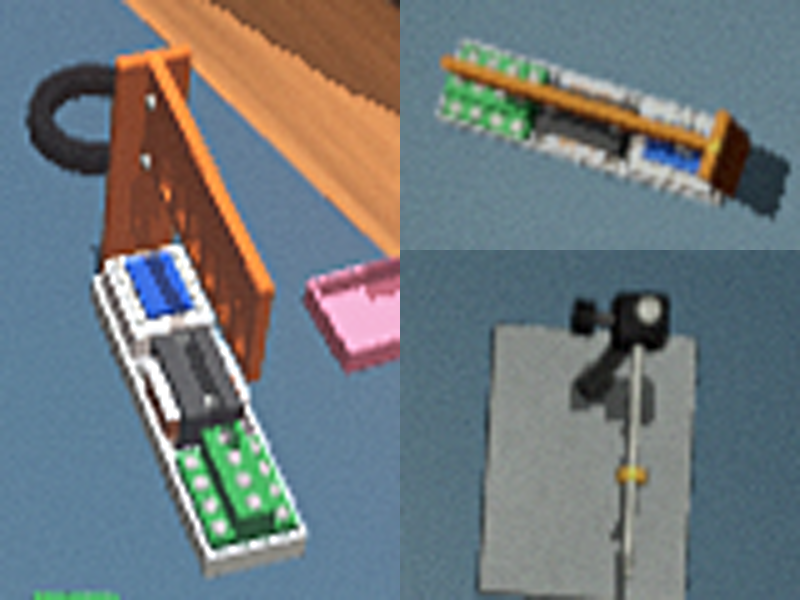

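Relay is next to the upright (y=-70), the transformer is in the middle and the large green terminals are at +70. The centre of mass is then at y ≈ -17, so I'll use the hole at y=-17. The small green block at scene (341,311) is not part of the job. In the top view the plate's top edge runs (231,197.5)–(286,214) and the collar is at about (396.4,180).

```bash
cat > h.py <<'E'
import numpy as np,cv2
from rig import *
def K(c):return np.array([[c["fx"],0,c["cx"]],[0,c["fy"],c["cy"]],[0,0,1]])
def rayc(c,px):
    p=cv2.undistortPoints(np.array([[px]],float),K(c),np.array(c["distortion"]))[0,0]
    T=c["world_to_cam"];R=T[:3,:3];o=-R.T@T[:3,3];return o,R.T@np.array([*p,1])
def onz(c,px,z):
    o,d=rayc(c,px);return o+d*(z-o[2])/d[2]
def tri(c1,p1,c2,p2):
    o1,d1=rayc(c1,p1);o2,d2=rayc(c2,p2)
    s=np.linalg.lstsq(np.c_[d1,-d2],o2-o1,rcond=None)[0]
    a=o1+d1*s[0];b=o2+d2*s[1];return (a+b)/2,np.linalg.norm(a-b)
def proj(c,P):
    T=c["world_to_cam"];r,_=cv2.Rodrigues(T[:3,:3])
    return cv2.projectPoints(np.array([P],float),r,T[:3,3],K(c),np.array(c["distortion"]))[0][0,0]
E
python3 - <<'E'
from h import *
np.set_printoptions(precision=4,suppress=True)
S=get_calibration("scene");T=get_calibration("top")
a=onz(T,(231,197.5),.206);b=onz(T,(286,213.8),.206);print("plate",a,b,np.linalg.norm(a-b),np.degrees(np.arctan2(*(a-b)[1::-1])))
print("centre y=-17",a+(b-a)*87/184)
t=cv2.imread("pics/t0.png");s=cv2.imread("pics/s0.png")
def blob(im,box,lo,hi):
    x,y,w,h=box;m=cv2.inRange(cv2.cvtColor(im[y:y+h,x:x+w],cv2.COLOR_BGR2HSV),lo,hi)
    v,u=np.nonzero(m);return len(u),u.mean()+x,v.mean()+y
ct=blob(t,(380,160,30,40),(15,90,80),(35,255,255));cs=blob(s,(240,160,55,40),(15,90,80),(35,255,255));print("collar",ct,cs)
print(tri(T,ct[1:],S,cs[1:]))
print("collar on .2",onz(T,ct[1:],.2),"post top",onz(T,(397.5+1,149),.24))
# rod bright line rows in top
for v in range(165,215,3):
    r=cv2.cvtColor(t,cv2.COLOR_BGR2GRAY)[v,388:404];print(v,r.tolist())
R=lambda im,x,y,w,h,f:cv2.resize(im[y:y+h,x:x+w],None,fx=f,fy=f,interpolation=cv2.INTER_CUBIC)
out=np.zeros((600,800,3),np.uint8);out[:600,:]=R(s,220,140,80,60,10)
cv2.imwrite("pics/c2.png",out)
E
```

```text
plate [0.5086 0.2518 0.206 ] [0.4544 0.0775 0.206 ] 0.18253948689090405 72.72248596683465
centre y=-17 [0.483  0.1694 0.206 ]
collar (18, np.float64(395.6111111111111), np.float64(179.5)) (0, np.float64(nan), np.float64(nan))
 ** On entry to DLASCL parameter number  4 had an illegal value
 ** On entry to DLASCL parameter number  4 had an illegal value
 ** On entry to DLASCL parameter number  4 had an illegal value
 ** On entry to DLASCL parameter number  4 had an illegal value
 ** On entry to DLASCL parameter number  5 had an illegal value
 ** On entry to DLASCL parameter number  4 had an illegal value<stdin>:9: RuntimeWarning: Mean of empty slice.
  ret = ret.dtype.type(ret / rcount)
Traceback (most recent call last):
  File "h.py", line 11, in tri
    s=np.linalg.lstsq(np.c_[d1,-d2],o2-o1,rcond=None)[0]
      ~~~~~~~~~~~~~~~^^^^^^^^^^^^^^^^^^^^^^^^^^^^^^^^
numpy.linalg.LinAlgError: SVD did not converge in Linear Least Squares
```

```bash
python3 - <<'E'
from h import *
np.set_printoptions(precision=4,suppress=True)
S=get_calibration("scene");T=get_calibration("top")
t=cv2.imread("pics/t0.png");s=cv2.imread("pics/s0.png")
print("collar on .2",onz(T,(395.6,179.5),.2),"post top",onz(T,(398,149),.24),"tip",onz(T,(393.5,211),.206))
print(proj(S,onz(T,(395.6,179.5),.2)))
R=lambda im,x,y,w,h,f:cv2.resize(im[y:y+h,x:x+w],None,fx=f,fy=f,interpolation=cv2.INTER_CUBIC)
out=np.zeros((600,800,3),np.uint8);out[:,:480]=R(s,228,130,60,75,8);out[:,480:]=R(t,380,140,32,60,10)[:600]
out[:,480:]=R(t,376,140,40,75,8)
cv2.imwrite("pics/c2.png",out)
E
```

```text
collar on .2 [ 0.56   -0.2726  0.2   ] post top [ 0.6498 -0.2764  0.24  ] tip [ 0.4585 -0.2614  0.206 ]
[264.2365 146.7823]
```

View pics/c2.png

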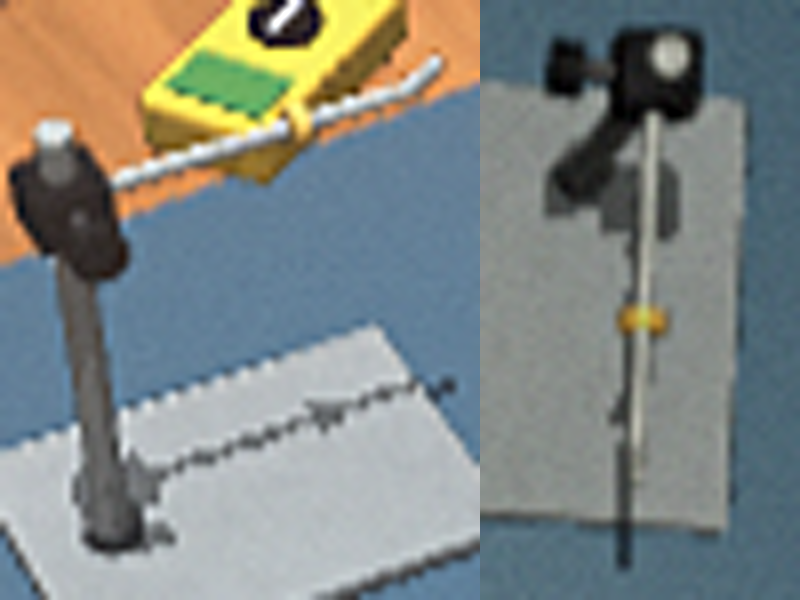

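Scene crop: collar at (264.9,145.1), rod tip at (282,137.7). Top crop: collar at (396,179.4), rod from (397.2,154) to the tip at (395.2,200).

```bash
python3 - <<'E'
from h import *
np.set_printoptions(precision=4,suppress=True)
S=get_calibration("scene");T=get_calibration("top")
print("collar",tri(S,(264.9,145.1),T,(396,179.4)))
print("tip",tri(S,(282,137.7),T,(395.2,200)))
for z in(.196,.2,.204):
  a=onz(T,(397.2,154),z);b=onz(T,(395.2,200),z+.007);c=onz(T,(396,179.4),z);print(z,a,c,b,np.degrees(np.arctan2(a[1]-c[1],a[0]-c[0])),np.linalg.norm(b-c))
o=observe();print(o["position"])
E
```

```text
collar (array([ 0.5583, -0.272 ,  0.2069]), np.float64(0.0019580656771752388))
tip (array([ 0.4937, -0.2676,  0.2124]), np.float64(0.0026284308853922293))
0.196 [ 0.644  -0.2814  0.196 ] [ 0.561  -0.2746  0.196 ] [ 0.4937 -0.2685  0.203 ] -4.7131009022286845 0.06788060401034396
0.2 [ 0.643  -0.2807  0.2   ] [ 0.5603 -0.2739  0.2   ] [ 0.4932 -0.2678  0.207 ] -4.7131009022286845 0.06768388426924078
0.204 [ 0.6421 -0.2799  0.204 ] [ 0.5596 -0.2731  0.204 ] [ 0.4928 -0.267   0.211 ] -4.713100902228647 0.06748717088397262
[ 0.2749 -0.5886  0.2307]
```

```bash

python3 -m jog '[[0,0,0,0.1,0.2,0.3,85],[0,0,0,0.2,0.4,0.7,85],[0,0,0,0.4,0.7,1,85],[0,0,0,0.5,1,1,85],[0,0,0,0.5,1,1,85],[0,0,0,0.5,1,1,85],[0,0,0,0.5,1,1,85],[0,0,0,0.5,1,1,85],[0,0,0,0.5,1,1,85],[0,0,0,0.5,1,1,85]]' &&
python3 -m jog '[[0,0,0.1,0.2,0.2,0,85],[0,0,0.1,0.4,0.4,0.1,85],[0,0,0.2,0.6,0.6,0.2,85],[0,0,0.2,0.8,0.8,0.2,85],[0,0,0.25,1,1,0.2,85],[0,0,0.25,1,1,0.2,85],[0,0,0.25,1,1,0.2,85],[0,0,0.25,1,1,0.2,85],[0,0,0.25,1,1,0.2,85],[0,0,0.25,1,1,0.2,85]]' &&
python3 -m jog '[[0,0,0.1,0.1,0.2,0,85],[0,0,0.1,0.2,0.4,0,85],[0,0,0.2,0.3,0.6,0,85],[0,0,0.2,0.5,0.8,0,85],[0,0,0.25,0.6,1,0,85],[0,0,0.25,0.6,1,0,85],[0,0,0.25,0.6,1,0,85],[0,0,0.25,0.6,1,0,85],[0,0,0.25,0.6,1,0,85],[0,0,0.25,0.6,1,0,85]]'
python3 - <<'E'
from h import *
o=observe();print(o["position"],o["ee_rot"])
c=get_calibration("wrist");a=read_camera("wrist");cv2.imwrite("pics/w1.png",a[...,::-1]);np.save("w1.npy",c,allow_pickle=True)
print(-c["world_to_cam"][:3,:3].T@c["world_to_cam"][:3,3],c["world_to_cam"][:3,:3])
for P in([.56,-.273,.2],[.493,-.267,.211]):print(proj(c,P))
E
```

```text
time_s: 0.93
position: [0.3245, -0.4895, 0.3306]
ee_rot: [0.976, 0.216, -0.0, -0.001]
ft_force: [0.7, 0.8, 0.4]
opening: 0.0848
gripper_force: 0.0
time_s: 1.77
position: [0.4243, -0.3897, 0.3511]
ee_rot: [0.94, 0.341, -0.0, -0.0]
ft_force: [0.7, -0.3, 0.4]
opening: 0.0849
gripper_force: 0.0
time_s: 2.6
position: [0.4845, -0.2898, 0.3513]
ee_rot: [0.887, 0.461, -0.0, 0.0]
ft_force: [-0.1, -0.1, -0.8]
opening: 0.0849
gripper_force: 0.0
[ 0.48450962 -0.28984584  0.35129829] [ 8.87282003e-01  4.61227320e-01 -6.50527045e-05  5.11182247e-05]
[ 0.52631818 -0.23099699  0.4937741 ] [[ 0.8181014  -0.57507271 -0.00121177]
 [-0.55057159 -0.78385103  0.28713845]
 [-0.16607534 -0.23424121 -0.95788832]]
[372.88178396 118.76537014]
[305.352122   159.46013584]
```

View pics/w1.png

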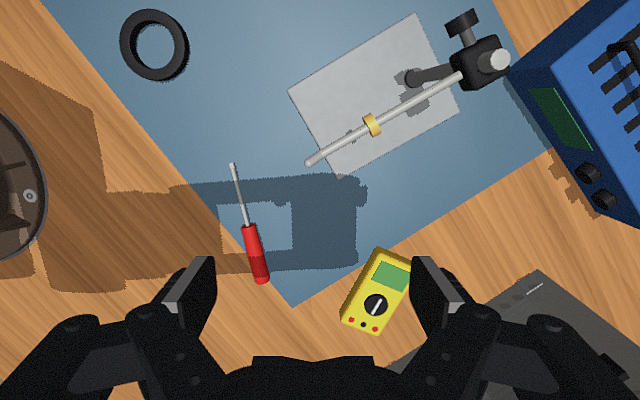

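Wrist view: collar at (371,125), rod tip at (308,163), rod root at (462,75); the stand area is clear.

```bash
python3 - <<'E'
from h import *
np.set_printoptions(precision=4,suppress=True)
S=get_calibration("scene");T=get_calibration("top");W=np.load("w1.npy",allow_pickle=True).item()
w=cv2.imread("pics/w1.png")
m=cv2.inRange(cv2.cvtColor(w[105:145,350:390],cv2.COLOR_BGR2HSV),(15,90,80),(35,255,255));v,u=np.nonzero(m);pc=(u.mean()+350,v.mean()+105);print(pc,len(u),W["fx"])
def multi(l):
    A=np.zeros((3,3));b=np.zeros(3)
    for c,p in l:
        o,d=rayc(c,p);d/=np.linalg.norm(d);P=np.eye(3)-np.outer(d,d);A+=P;b+=P@o
    x=np.linalg.solve(A,b);return x,[np.linalg.norm(np.cross(x-o,d/np.linalg.norm(d))) for o,d in(rayc(c,p) for c,p in l)]
print("collar",multi([(S,(264.9,145.1)),(T,(396,179.4)),(W,pc)]),multi([(T,(396,179.4)),(W,pc)])[0],multi([(S,(264.9,145.1)),(W,pc)])[0])
print("tip",multi([(S,(282,137.7)),(T,(395.2,200)),(W,(308,163))]))
g=cv2.cvtColor(w,cv2.COLOR_BGR2GRAY)
for u in(325,345,395,415,435,450):
    v0=int(round(125-(u-371)*.6)); col=g[v0-12:v0+13,u].astype(float); vv=np.arange(v0-12,v0+13); k=col>col.max()-45
    p=(u,vv[k].mean());print(p,k.sum(),onz(W,p,.2),onz(W,p,.204))
E
```

```text
(np.float64(371.7219730941704), np.float64(124.4170403587444)) 223 331.98046544840935
collar (array([ 0.5574, -0.274 ,  0.2052]), [np.float64(0.000961364562765864), np.float64(0.0023065661992047325), np.float64(0.0021161265965431155)]) [ 0.5534 -0.269   0.2372] [ 0.5559 -0.2758  0.2032]
tip (array([ 0.4933, -0.2692,  0.2114]), [np.float64(0.0008901917022383136), np.float64(0.002210527716203553), np.float64(0.0015933942476033863)])
(325, np.float64(147.63636363636363)) 11 [ 0.512  -0.2698  0.2   ] [ 0.5122 -0.2693  0.204 ]
(345, np.float64(142.66666666666666)) 15 [ 0.5289 -0.2763  0.2   ] [ 0.5289 -0.2757  0.204 ]
(395, np.float64(110.84210526315789)) 19 [ 0.5792 -0.2783  0.2   ] [ 0.5785 -0.2776  0.204 ]
(415, np.float64(100.0)) 7 [ 0.5979 -0.2803  0.2   ] [ 0.597  -0.2797  0.204 ]
(435, np.float64(90.625)) 16 [ 0.6159 -0.2834  0.2   ] [ 0.6147 -0.2827  0.204 ]
(450, np.float64(81.3)) 10 [ 0.6302 -0.2841  0.2   ] [ 0.6287 -0.2834  0.204 ]
```

```bash

python3 -m jog '[[0,0,0.1,0,0.2,0,85],[0,0,0.1,0,0.5,0,85],[0,0,0.2,0,0.8,0,85],[0,0,0.3,0,1,0,85],[0,0,0.3,0,1,0,85],[0,0,0.3,0,1,0,85],[0,0,0.3,0,1,0,85],[0,0,0.3,0,1,0,85],[0,0,0.3,0,1,0,85],[0,0,0.3,0,1,0,85]]' >/dev/null &&
python3 -m jog '[[0,0,0,0,0.2,0,85],[0,0,0,0,0.5,0,85],[0,0,0,0,0.8,0,85],[0,0,0,0,1,0,85],[0,0,0,0,1,0,85],[0,0,0,0,1,0,85],[0,0,0,0,1,0,85],[0,0,0,0,1,0,85],[0,0,0,0,1,0,85],[0,0,0,0,1,0,85]]' >/dev/null &&
python3 -m jog '[[0,0,0,0,0.2,0,85],[0,0,0,0,0.5,0,85],[0,0,0,0,0.8,0,85],[0,0,0,0,1,0,85],[0,0,0,0,1,0,85],[0,0,0,0,1,0,85],[0,0,0,0,1,0,85],[0,0,0,0,1,0,85],[0,0,0,0,1,0,85],[0,0,0,0,1,0,85]]' >/dev/null &&
python3 -m jog '[[0,0,0,0,0.2,0,85],[0,0,0,0,0.5,0,85],[0,0,0,0,0.8,0,85],[0,0,0,0,1,0,85],[0,0,0,0,1,0,85],[0,0,0,0,1,0,85],[0,0,0,0,1,0,85],[0,0,0,0,1,0,85],[0,0,0,0,1,0,85],[0,0,0,0,1,0,85]]'
python3 - <<'E'
from h import *
o=observe();print(o["position"],o["ee_rot"])
c=get_calibration("wrist");a=read_camera("wrist");cv2.imwrite("pics/w2.png",a[...,::-1]);np.save("w2.npy",c,allow_pickle=True)
for P in([.5086,.2518,.206],[.4544,.0775,.206],[.483,.1694,.206]):print(proj(c,P))
E
```

```text
time_s: 5.98
position: [0.4851, 0.1103, 0.3513]
ee_rot: [0.804, 0.595, 0.0, 0.0]
ft_force: [-0.5, 0.2, 0.5]
opening: 0.0846
gripper_force: 0.0
[0.4850835  0.11033221 0.35132779] [8.04043982e-01 5.94569820e-01 1.36766170e-05 5.30122619e-05]
[288.49289614   8.09269624]
[291.63624505 226.97254135]
[290.04351191 120.68927701]
```

View pics/w2.png

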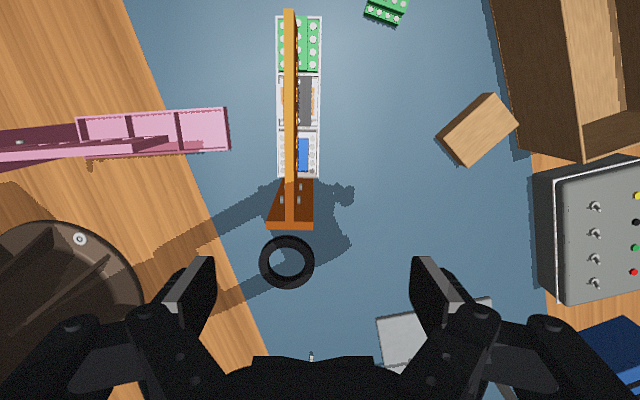

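The plate's top edge runs from (290,9) to the upright's back edge at (291,230), which agrees with the top-view estimate to within about 2 mm. Next I'll fit its centre line.

```bash
python3 - <<'E'
from h import *
np.set_printoptions(precision=4,suppress=True)
W=np.load("w2.npy",allow_pickle=True).item()
w=cv2.imread("pics/w2.png");hsv=cv2.cvtColor(w,cv2.COLOR_BGR2HSV)
m=cv2.inRange(hsv,(8,150,170),(25,255,255))
P=[]
for v in range(14,170,6):
    u=np.nonzero(m[v,270:310])[0]+270
    if len(u)>3:P.append(onz(W,(np.median(u),v),.206));
    if v%24==2 or v==14:print(v,u.min(),u.max(),len(u))
P=np.array(P);x,y=P[:,0],P[:,1];k=np.polyfit(y,x,1);print(k,np.degrees(np.arctan2(1,k[0])))
rows=[v for v in range(0,240) if m[v,286:296].sum()>255*4];print(min(rows),max(rows))
e1=onz(W,(290.5,min(rows)-.5),.206);e2=onz(W,(291,max(rows)+.5),.206);print(e1,e2,np.linalg.norm(e1-e2))
d=(e2-e1)/np.linalg.norm(e2-e1);print("g",(e1+d*87+0*d) if 0 else e1+d*.087,e2-d*.097, "tooly",np.degrees(2*np.arctan2(.5946,.8040))-90)
E
```

```text
14 284 293 10
26 285 293 8
50 285 293 8
74 285 296 9
98 284 296 11
122 285 296 10
146 285 296 10
[0.3202 0.4279] 72.24710252996525
9 228
[0.51   0.2511 0.206 ] [0.4534 0.0762 0.206 ] 0.18377854098196428
g [0.4832 0.1683 0.206 ] [0.4833 0.1685 0.206 ] tooly -17.03027919584595
```

```bash

python3 -m jog '[[0,0,0,0,0.2,-0.1,60],[0,0,0,0,0.4,-0.2,60],[0,0,0,-0.03,0.58,-0.3,60],[0,0,0,-0.03,0.58,-0.4,60],[0,0,0,-0.03,0.58,-0.5,60],[0,0,0,-0.03,0.58,-0.6,60],[0,0,0,-0.03,0.58,-0.7,60],[0,0,0,-0.03,0.58,-0.8,60],[0,0,0,-0.03,0.58,-0.8,60],[0,0,0,-0.03,0.58,-0.8,60]]' >/dev/null &&
python3 -m jog '[[0,0,0,0,0,-0.1,60],[0,0,0,0,0,-0.2,60],[0,0,0,0,0,-0.35,60],[0,0,0,0,0,-0.5,60],[0,0,0,0,0,-0.6,60],[0,0,0,0,0,-0.7,60],[0,0,0,0,0,-0.8,60],[0,0,0,0,0,-0.93,60],[0,0,0,0,0,-0.93,60],[0,0,0,0,0,-0.93,60]]' 
python3 -m jog '[[0,0,0,0,0,0,40],[0,0,0,0,0,0,25],[0,0,0,0,0,0,18],[0,0,0,0,0,0,14],[0,0,0,0,0,0,10],[0,0,0,0,0,0,6],[0,0,0,0,0,0,2],[0,0,0,0,0,0,0],[0,0,0,0,0,0,0],[0,0,0,0,0,0,0]]' 70
python3 -c "
from h import *
o=observe();print(o['position'],o['ee_rot'],o['moment'])"
```

```text
time_s: 7.7
position: [0.4817, 0.169, 0.1779]
ee_rot: [0.804, 0.595, -0.001, -0.0]
ft_force: [0.1, -0.2, -1.2]
opening: 0.0598
gripper_force: 0.0
time_s: 8.53
position: [0.4822, 0.1691, 0.1787]
ee_rot: [0.804, 0.595, 0.0, 0.0]
ft_force: [-0.8, -0.4, 5.4]
opening: 0.0064
gripper_force: 68.4
[0.4821657  0.1690916  0.17871329] [8.03717759e-01 5.95010660e-01 2.63036707e-04 9.97794504e-05] [-0.08909834  0.21870712 -0.00373356]
```

```bash

python3 -m jog '[[0,0,0,0,0,0.02,0],[0,0,0,0,0,0.06,0],[0,0,0,0,0,0.12,0],[0,0,0,0,0,0.2,0],[0,0,0,0,0,0.3,0],[0,0,0,0,0,0.4,0],[0,0,0,0,0,0.5,0],[0,0,0,0,0,0.58,0],[0,0,0,0,0,0.64,0],[0,0,0,0,0,0.65,0]]' 70
python3 - <<'E'
from h import *
np.set_printoptions(precision=4,suppress=True)
o=observe();print(o["position"],o["ft_force"],o["moment"])
a=read_camera("wrist");cv2.imwrite("pics/w3.png",a[...,::-1])
t=cv2.imread("pics/t0.png");T=get_calibration("top")
m=cv2.inRange(cv2.cvtColor(t,cv2.COLOR_BGR2HSV),(22,150,120),(35,255,255))[190:245,435:490]
v,u=np.nonzero(m);b=cv2.boxPoints(cv2.minAreaRect(np.c_[u+435,v+190].astype(np.float32)));print([onz(T,p,.04)[:2] for p in b])
E
```

```text
time_s: 9.37
position: [0.4826, 0.1692, 0.2447]
ee_rot: [0.804, 0.595, 0.001, 0.0]
ft_force: [0.4, -0.1, -7.3]
opening: 0.0066
gripper_force: 68.2
[0.4826 0.1692 0.2447] [ 0.4038 -0.0936 -7.2707] [ 0.0789 -0.0916  0.0115]
[array([ 0.4825, -0.4642]), array([ 0.5201, -0.5259]), array([ 0.4008, -0.5956]), array([ 0.3639, -0.5342])]
```

```bash

python3 -m jog '[[0,0,0,0,-0.03,0,0],[0,0,0.01,0,-0.09,0,0],[0,0,0.02,-0.02,-0.18,0,0],[0,0,0.03,-0.04,-0.29,0,0],[0,0,0.04,-0.06,-0.4,0,0],[0,0,0.05,-0.08,-0.52,0,0],[0,0,0.06,-0.1,-0.64,0,0],[0,0,0.07,-0.12,-0.76,0,0],[0,0,0.08,-0.14,-0.88,0,0],[0,0,0.09,-0.16,-1,0,0]]' >/dev/null &&
python3 -m jog '[[0,0,0.01,-0.01,-0.1,0,0],[0,0,0.02,-0.02,-0.2,0,0],[0,0,0.03,-0.03,-0.3,0,0],[0,0,0.04,-0.04,-0.4,0,0],[0,0,0.05,-0.05,-0.5,0,0],[0,0,0.06,-0.06,-0.6,0,0],[0,0,0.07,-0.08,-0.7,0,0],[0,0,0.08,-0.1,-0.8,0,0],[0,0,0.1,-0.12,-0.9,0,0],[0,0,0.11,-0.13,-1,0,0]]' >/dev/null &&
python3 -m jog '[[0,0,0,0,-0.1,0,0],[0,0,0,0,-0.2,0,0],[0,0,0,0,-0.3,0,0],[0,0,0,0,-0.4,0,0],[0,0,0,0,-0.5,0,0],[0,0,0,0,-0.6,0,0],[0,0,0,0,-0.7,0,0],[0,0,0,0,-0.8,0,0],[0,0,0,0,-0.9,0,0],[0,0,0,0,-1,0,0]]' >/dev/null &&
python3 -m jog '[[0,0,0,0,-0.1,0,0],[0,0,0,0,-0.2,0,0],[0,0,0,0,-0.3,0,0],[0,0,0,0,-0.4,0,0],[0,0,0,0,-0.5,0,0],[0,0,0,0,-0.6,0,0],[0,0,0,0,-0.7,0,0],[0,0,0,0,-0.8,0,0],[0,0,0,0,-0.9,0,0],[0,0,0,0,-1,0,0]]' >/dev/null &&
python3 -m jog '[[0,0,0,0,-0.1,0,0],[0,0,0,0,-0.18,0,0],[0,0,0,0,-0.24,0,0],[0,0,0,0,-0.29,-0.02,0],[0,0,0,0,-0.32,-0.05,0],[0,0,0,0,-0.34,-0.08,0],[0,0,0,0,-0.35,-0.1,0],[0,0,0,0,-0.35,-0.1,0],[0,0,0,0,-0.35,-0.1,0],[0,0,0,0,-0.35,-0.1,0]]'
python3 - <<'E'
from h import *
np.set_printoptions(precision=4,suppress=True)
o=observe();print(o["position"],o["ee_rot"],o["ft_force"],o["moment"],"tooly",np.degrees(2*np.arctan2(o["ee_rot"][1],o["ee_rot"][0]))-90)
c=get_calibration("wrist");a=read_camera("wrist");np.save("w4.npy",c,allow_pickle=True)
b=read_camera("scene")
S=get_calibration("scene")
cv2.imwrite("pics/w4.png",a[...,::-1]);cv2.imwrite("pics/s4.png",b[...,::-1])
out=np.zeros((600,800,3),np.uint8);out[:400,:640]=a[...,::-1]
q=cv2.resize(b[110:210,220:340,::-1],None,fx=4,fy=4,interpolation=cv2.INTER_CUBIC)
out[200:600,320:800]=q
cv2.imwrite("pics/m4.png",out)
for P in([.493,-.269,.211],[.5574,-.274,.204]):print(proj(c,P))
E
```

```text
time_s: 13.58
position: [0.453, -0.2657, 0.2333]
ee_rot: [0.737, 0.676, 0.0, -0.0]
ft_force: [-0.1, 0.7, -7.6]
opening: 0.0065
gripper_force: 68.2
[ 0.453  -0.2657  0.2333] [ 0.737   0.6759  0.     -0.    ] [-0.1394  0.6997 -7.6336] [-0.0119  0.01    0.0239] tooly -4.957225639269325
[387.5316 240.0402]
[498.6616 233.6662]
```

View pics/m4.png

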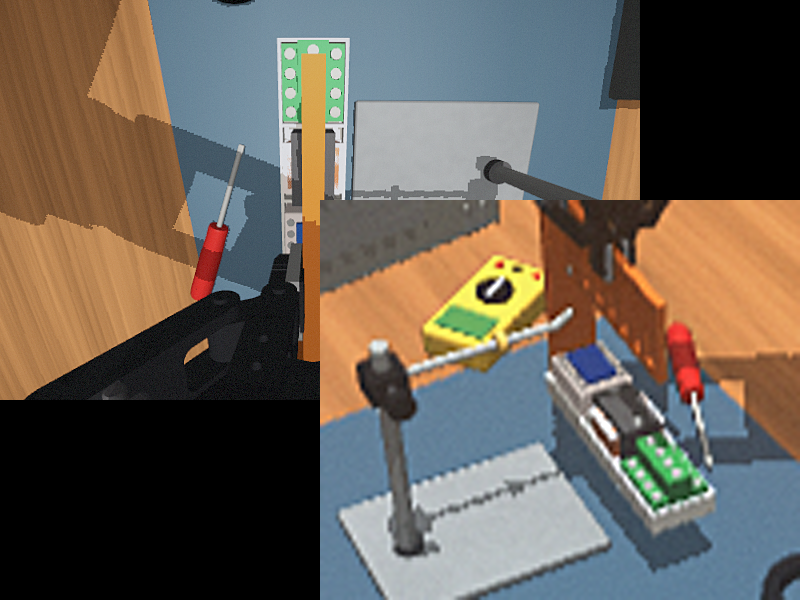

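Modules are seated, the carrier hangs level and the tip is just in front of the plate. My overlay covered the wrist picture's rod region, so I'll crop that.

```bash
python3 - <<'E'
from h import *
w=cv2.imread("pics/w4.png");cv2.imwrite("pics/c5.png",cv2.resize(w[170:320,280:560],None,fx=2.8,fy=2.8,interpolation=cv2.INTER_CUBIC))
m=cv2.inRange(cv2.cvtColor(w[180:300,420:600],cv2.COLOR_BGR2HSV),(15,90,80),(35,255,255));v,u=np.nonzero(m);print(len(u),u.mean()+420,v.mean()+180,u.min()+420,u.max()+420)
E
```

```text
755 495.44105960264903 235.4317880794702 479 508
```

View pics/c5.png

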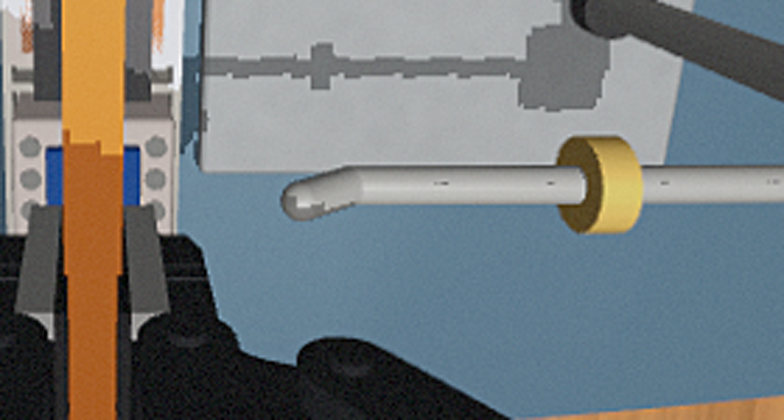

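Crop: rod axis at row ≈235.9, parallel to the closing line; the rod meets the collar's front face at column ≈488.8, tip at column ≈381.

```bash
python3 - <<'E'
from h import *
np.set_printoptions(precision=4,suppress=True)
W=np.load("w4.npy",allow_pickle=True).item();S=get_calibration("scene")
for z in(.197,.2,.203,.206):
    f=onz(W,(488.8,235.9),z+.003);r=onz(W,(440,235.9),z+.001);e=onz(W,(557.5,235.5),z+.001);t=onz(W,(381,240),z+.007)
    print(z,"face",f[:2],"rod",r[:2],e[:2],"tip",t[:2],"face-tip",np.linalg.norm(f-t),"rodyaw",np.degrees(np.arctan2(*(e-r)[1::-1])))
# rod height: wrist ray meets scene ray, collar centroid
print(tri(W,(495.4,235.4),S,(264.9,145.1)))
# rod axis line lateral offset from TCP along stand y
o=np.array([.453,-.2657]);n=np.array([np.sin(np.radians(5)),np.cos(np.radians(5))])
for z in(.197,.2,.203,.206):print(z,"lateral rod-TCP",(onz(W,(440,235.9),z+.001)[:2]-o)@n)
w=cv2.imread("pics/w4.png")
print(proj(W,[.453,-.2657,.2333]),"plate px y=-17 top",proj(W,[.453,-.2657,.2607]))
E
```

```text
0.197 face [ 0.554  -0.2767] rod [ 0.5263 -0.2751] [ 0.5966 -0.2813] tip [ 0.4908 -0.2718] face-tip 0.06352689811841346 rodyaw -5.05909772814536
0.2 face [ 0.5524 -0.2753] rod [ 0.5251 -0.2737] [ 0.5943 -0.2798] tip [ 0.4902 -0.2705] face-tip 0.06246229294842556 rodyaw -5.0590977281453675
0.203 face [ 0.5507 -0.2739] rod [ 0.524  -0.2723] [ 0.592  -0.2783] tip [ 0.4897 -0.2691] face-tip 0.06139777731589662 rodyaw -5.059097728145404
0.206 face [ 0.5491 -0.2725] rod [ 0.5229 -0.2709] [ 0.5896 -0.2769] tip [ 0.4891 -0.2678] face-tip 0.06033335596019634 rodyaw -5.059097728145364
(array([ 0.5558, -0.2751,  0.2035]), np.float64(3.6080864544573444e-05))
0.197 lateral rod-TCP -0.0029356327082961154
0.2 lateral rod-TCP -0.0016703043999459974
0.203 lateral rod-TCP -0.00040497609159582325
0.206 lateral rod-TCP 0.0008603522167542394
[313.0753 259.3706] plate px y=-17 top [313.0899 291.0219]
```

```bash

python3 -m jog '[[0,0,0,0,-0.005,-0.01,0],[0,0,0,0.03,-0.01,-0.01,0],[0,0,0,0.07,-0.015,-0.01,0],[0,0,0,0.12,-0.015,-0.01,0],[0,0,0,0.17,-0.02,-0.01,0],[0,0,0,0.22,-0.025,-0.01,0],[0,0,0,0.27,-0.03,-0.01,0],[0,0,0,0.32,-0.035,-0.01,0],[0,0,0,0.36,-0.04,-0.01,0],[0,0,0,0.4,-0.04,-0.01,0]]'
python3 -m jog '[[0,0,0,0.02,0,0,0],[0,0,0,0.05,-0.005,0,0],[0,0,0,0.08,-0.01,0,0],[0,0,0,0.12,-0.01,0,0],[0,0,0,0.16,-0.015,0,0],[0,0,0,0.2,-0.02,0,0],[0,0,0,0.24,-0.02,0,0],[0,0,0,0.27,-0.025,0,0],[0,0,0,0.29,-0.025,0,0],[0,0,0,0.3,-0.025,0,0]]'
python3 - <<'E'
from h import *
o=observe();print(o["position"],o["ft_force"],o["moment"])
a=read_camera("wrist");np.save("w6.npy",get_calibration("wrist"),allow_pickle=True);cv2.imwrite("pics/w6.png",a[...,::-1])
b=read_camera("scene");cv2.imwrite("pics/s6.png",b[...,::-1])
out=np.zeros((600,800,3),np.uint8)
out[:280,:800]=cv2.resize(a[190:302,240:560,::-1],None,fx=2.5,fy=2.5,interpolation=cv2.INTER_CUBIC)
out[280:600,:]=cv2.resize(b[120:184,220:380,::-1],None,fx=5,fy=5,interpolation=cv2.INTER_CUBIC)
cv2.imwrite("pics/m6.png",out)
E
```

```text
time_s: 14.52
position: [0.4935, -0.27, 0.2322]
ee_rot: [0.737, 0.676, -0.0, -0.0]
ft_force: [0.2, -0.8, -8.0]
opening: 0.0066
gripper_force: 68.2
time_s: 15.35
position: [0.5233, -0.2724, 0.2323]
ee_rot: [0.737, 0.676, 0.0, 0.0]
ft_force: [-0.2, -0.2, -7.4]
opening: 0.0069
gripper_force: 68.2
[ 0.52333675 -0.27242406  0.23225651] [-0.15591181 -0.19136348 -7.42928238] [0.01224316 0.02127371 0.00123694]
```

View pics/m6.png

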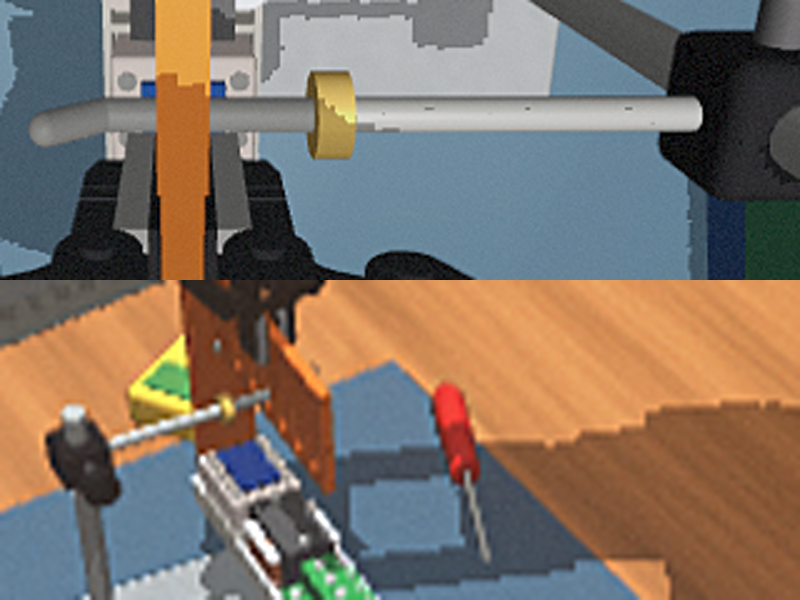

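The plate is threaded on the rod without contact force, and the hole sits right below the fingers. The collar's front edge is at crop column 309 (px ≈363.4, row 236).

```bash
python3 - <<'E'
from h import *
W=np.load("w6.npy",allow_pickle=True).item()
for z in(.199,.2015,.204):print(z,onz(W,(363.4,236),z))
E
```

```text
0.199 [ 0.5517631 -0.2769879  0.199    ]
0.2015 [ 0.55144611 -0.27590169  0.2015    ]
0.204 [ 0.55112913 -0.27481547  0.204     ]
```

```bash

python3 -m jog '[[0,0,0,0.02,0,0,0],[0,0,0,0.05,-0.005,0,0],[0,0,0,0.08,-0.01,0,0],[0,0,0,0.11,-0.01,0,0],[0,0,0,0.14,-0.01,0,0],[0,0,0,0.17,-0.015,0,0],[0,0,0,0.19,-0.015,0,0],[0,0,0,0.21,-0.02,0,0],[0,0,0,0.22,-0.02,0,0],[0,0,0,0.22,-0.02,0,0]]'
python3 -m jog '[[0,0,0,0,0,-0.01,0],[0,0,0,0,0,-0.02,0],[0,0,0,0,0,-0.03,0],[0,0,0,0,0,-0.04,0],[0,0,0,0,0,-0.05,0],[0,0,0,0,0,-0.06,0],[0,0,0,0,0,-0.07,0],[0,0,0,0,0,-0.08,0],[0,0,0,0,0,-0.085,0],[0,0,0,0,0,-0.085,0]]'
python3 -m jog '[[0,0,0,0,0,-0.005,0],[0,0,0,0,0,-0.01,0],[0,0,0,0,0,-0.01,0],[0,0,0,0,0,-0.01,0],[0,0,0,0,0,-0.01,0],[0,0,0,0,0,-0.01,0],[0,0,0,0,0,-0.01,0],[0,0,0,0,0,-0.01,0],[0,0,0,0,0,-0.01,0],[0,0,0,0,0,-0.01,0]]'
```

```text
time_s: 16.28
position: [0.5452, -0.2745, 0.2322]
ee_rot: [0.737, 0.676, -0.0, 0.0]
ft_force: [-0.5, -0.4, -7.6]
opening: 0.0068
gripper_force: 68.2
time_s: 17.12
position: [0.5449, -0.2744, 0.2237]
ee_rot: [0.737, 0.676, -0.0, -0.0]
ft_force: [-0.4, 0.5, -7.2]
opening: 0.0065
gripper_force: 68.2
time_s: 17.95
position: [0.545, -0.2745, 0.2228]
ee_rot: [0.737, 0.676, 0.0, 0.0]
ft_force: [0.0, 0.1, -6.7]
opening: 0.0069
gripper_force: 68.2
```

Still carrying the full weight. I'll lower 1 mm per call and read the force each time.

```bash

python3 -m jog '[[0,0,0,0,0,-0.005,0],[0,0,0,0,0,-0.01,0],[0,0,0,0,0,-0.01,0],[0,0,0,0,0,-0.01,0],[0,0,0,0,0,-0.01,0],[0,0,0,0,0,-0.01,0],[0,0,0,0,0,-0.01,0],[0,0,0,0,0,-0.01,0],[0,0,0,0,0,-0.01,0],[0,0,0,0,0,-0.01,0]]' | grep -E "posi|ft_"
python3 -m jog '[[0,0,0,0,0,-0.005,0],[0,0,0,0,0,-0.01,0],[0,0,0,0,0,-0.01,0],[0,0,0,0,0,-0.01,0],[0,0,0,0,0,-0.01,0],[0,0,0,0,0,-0.01,0],[0,0,0,0,0,-0.01,0],[0,0,0,0,0,-0.01,0],[0,0,0,0,0,-0.01,0],[0,0,0,0,0,-0.01,0]]' | grep -E "posi|ft_"
```

```text
position: [0.545, -0.2745, 0.2218]
ft_force: [0.7, 0.9, -7.9]
position: [0.545, -0.2745, 0.2208]
ft_force: [0.4, 0.3, -7.2]
```

```bash

python3 -m jog '[[0,0,0,0,0,-0.005,0],[0,0,0,0,0,-0.01,0],[0,0,0,0,0,-0.01,0],[0,0,0,0,0,-0.01,0],[0,0,0,0,0,-0.01,0],[0,0,0,0,0,-0.01,0],[0,0,0,0,0,-0.01,0],[0,0,0,0,0,-0.01,0],[0,0,0,0,0,-0.01,0],[0,0,0,0,0,-0.01,0]]' | grep -E "posi|ft_"
```

```text
position: [0.545, -0.2745, 0.2198]
ft_force: [0.1, -0.1, -7.4]
```

```bash

python3 -m jog '[[0,0,0,0,0,-0.005,0],[0,0,0,0,0,-0.01,0],[0,0,0,0,0,-0.01,0],[0,0,0,0,0,-0.01,0],[0,0,0,0,0,-0.01,0],[0,0,0,0,0,-0.01,0],[0,0,0,0,0,-0.01,0],[0,0,0,0,0,-0.01,0],[0,0,0,0,0,-0.01,0],[0,0,0,0,0,-0.01,0]]' | grep -E "posi|ft_"
```

```text
position: [0.545, -0.2745, 0.2188]
ft_force: [-0.8, 0.3, -7.2]
```

```bash

python3 -m jog '[[0,0,0,0,0,-0.005,0],[0,0,0,0,0,-0.005,0],[0,0,0,0,0,-0.005,0],[0,0,0,0,0,-0.005,0],[0,0,0,0,0,-0.005,0],[0,0,0,0,0,-0.005,0],[0,0,0,0,0,-0.005,0],[0,0,0,0,0,-0.005,0],[0,0,0,0,0,-0.005,0],[0,0,0,0,0,-0.005,0]]' | grep -E "posi|ft_"
```

```text
position: [0.545, -0.2745, 0.2183]
ft_force: [-0.5, 0.9, -8.1]
```

```bash

python3 -m jog '[[0,0,0,0,0,-0.005,0],[0,0,0,0,0,-0.005,0],[0,0,0,0,0,-0.005,0],[0,0,0,0,0,-0.005,0],[0,0,0,0,0,-0.005,0],[0,0,0,0,0,-0.005,0],[0,0,0,0,0,-0.005,0],[0,0,0,0,0,-0.005,0],[0,0,0,0,0,-0.005,0],[0,0,0,0,0,-0.005,0]]' | grep -E "posi|ft_"
```

```text
position: [0.545, -0.2744, 0.2178]
ft_force: [0.0, -0.0, -8.3]
```

```bash

python3 -m jog '[[0,0,0,0,0,-0.005,0],[0,0,0,0,0,-0.005,0],[0,0,0,0,0,-0.005,0],[0,0,0,0,0,-0.005,0],[0,0,0,0,0,-0.005,0],[0,0,0,0,0,-0.005,0],[0,0,0,0,0,-0.005,0],[0,0,0,0,0,-0.005,0],[0,0,0,0,0,-0.005,0],[0,0,0,0,0,-0.005,0]]' | grep -E "posi|ft_"
```

```text
position: [0.545, -0.2745, 0.2173]
ft_force: [0.6, 0.1, -8.2]
```

```bash

python3 -m jog '[[0,0,0,0,0,-0.005,0],[0,0,0,0,0,-0.005,0],[0,0,0,0,0,-0.005,0],[0,0,0,0,0,-0.005,0],[0,0,0,0,0,-0.005,0],[0,0,0,0,0,-0.005,0],[0,0,0,0,0,-0.005,0],[0,0,0,0,0,-0.005,0],[0,0,0,0,0,-0.005,0],[0,0,0,0,0,-0.005,0]]' | grep -E "posi|ft_"
```

```text
position: [0.545, -0.2745, 0.2168]
ft_force: [1.2, 0.2, -6.4]
```

```bash

python3 -m jog '[[0,0,0,0,0,-0.005,0],[0,0,0,0,0,-0.005,0],[0,0,0,0,0,-0.005,0],[0,0,0,0,0,-0.005,0],[0,0,0,0,0,-0.005,0],[0,0,0,0,0,-0.005,0],[0,0,0,0,0,-0.005,0],[0,0,0,0,0,-0.005,0],[0,0,0,0,0,-0.005,0],[0,0,0,0,0,-0.005,0]]' | grep -E "posi|ft_"; python3 -c "from rig import observe;print(observe()['moment'])"
```

```text
position: [0.5451, -0.2745, 0.2164]
ft_force: [-1.0, 0.3, 2.0]
[ 0.04613534  0.19681595 -0.01099779]
```

```bash

python3 -m jog '[[0,0,0,0,0,-0.005,0],[0,0,0,0,0,-0.005,0],[0,0,0,0,0,-0.005,0],[0,0,0,0,0,-0.005,0],[0,0,0,0,0,-0.005,0],[0,0,0,0,0,-0.005,0],[0,0,0,0,0,-0.005,0],[0,0,0,0,0,-0.005,0],[0,0,0,0,0,-0.005,0],[0,0,0,0,0,-0.005,0]]' | grep -E "posi|ft_"; python3 -c "from rig import observe;print(observe()['moment'])"
```

```text
position: [0.5451, -0.2745, 0.2162]
ft_force: [-2.5, 0.6, 7.3]
[0.24351791 0.43158845 0.0242015 ]
```

The arm has taken the weight (vertical reading went from -7.5 to about +7 N). I'll ease back 0.5 mm and open.

```bash

python3 -m jog '[[0,0,0,0,0,0.005,0],[0,0,0,0,0,0.005,0],[0,0,0,0,0,0.005,0],[0,0,0,0,0,0.005,0],[0,0,0,0,0,0.005,0],[0,0,0,0,0,0.005,0],[0,0,0,0,0,0.005,0],[0,0,0,0,0,0.005,0],[0,0,0,0,0,0.005,0],[0,0,0,0,0,0.005,0]]' 20
python3 -m jog '[[0,0,0,0,0,0,8],[0,0,0,0,0,0,10],[0,0,0,0,0,0,12],[0,0,0,0,0,0,15],[0,0,0,0,0,0,18],[0,0,0,0,0,0,21],[0,0,0,0,0,0,24],[0,0,0,0,0,0,27],[0,0,0,0,0,0,30],[0,0,0,0,0,0,30]]'
python3 - <<'E'
from h import *
a=read_camera("wrist");b=read_camera("scene");np.save("w7.npy",get_calibration("wrist"),allow_pickle=True)
cv2.imwrite("pics/w7.png",a[...,::-1]);cv2.imwrite("pics/s7.png",b[...,::-1])
out=np.zeros((600,800,3),np.uint8)
out[:280]=cv2.resize(a[190:302,240:560,::-1],None,fx=2.5,fy=2.5,interpolation=cv2.INTER_CUBIC)
out[280:]=cv2.resize(b[130:194,220:380,::-1],None,fx=5,fy=5,interpolation=cv2.INTER_CUBIC)
cv2.imwrite("pics/m7.png",out)
E
```

```text
time_s: 27.12
position: [0.5451, -0.2745, 0.2164]
ee_rot: [0.737, 0.676, 0.0, 0.0]
ft_force: [-1.5, 1.5, 3.8]
opening: 0.0068
gripper_force: 69.9
time_s: 27.95
position: [0.545, -0.2745, 0.2163]
ee_rot: [0.737, 0.676, 0.0, 0.0]
ft_force: [0.3, -0.1, 0.1]
opening: 0.0302
gripper_force: 0.0
```

View pics/m7.png

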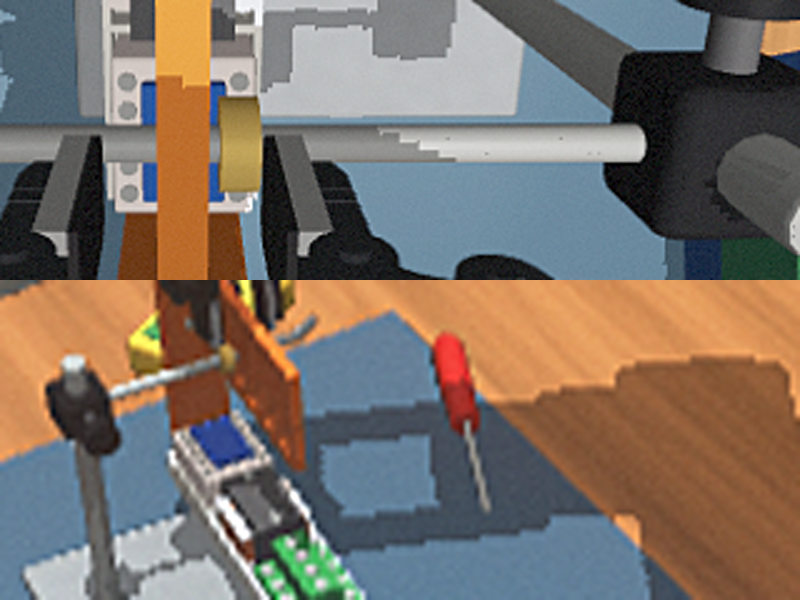

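The carrier hangs free and level. The gap to the collar is about 11 crop px, or 2.5 mm. I'll retreat straight up.

```bash

python3 -m jog '[[0,0,0,0,0,0.05,30],[0,0,0,0,0,0.12,30],[0,0,0,0,0,0.2,30],[0,0,0,0,0,0.3,30],[0,0,0,0,0,0.4,30],[0,0,0,0,0,0.5,30],[0,0,0,0,0,0.65,30],[0,0,0,0,0,0.8,30],[0,0,0,0,0,1,30],[0,0,0,0,0,1,30]]'
python3 -m jog '[[0,0,0,0,0,0.1,30],[0,0,0,0,0,0.2,30],[0,0,0,0,0,0.3,30],[0,0,0,0,0,0.4,30],[0,0,0,0,0,0.5,30],[0,0,0,0,0,0.5,30],[0,0,0,0,0,0.5,30],[0,0,0,0,0,0.5,30],[0,0,0,0,0,0.5,30],[0,0,0,0,0,0.5,30]]'
python3 - <<'E'
from h import *
a=read_camera("wrist");b=read_camera("scene")
np.save("w8.npy",get_calibration("wrist"),allow_pickle=True)
out=np.zeros((600,800,3),np.uint8)
out[:300]=cv2.resize(a[100:280,80:560,::-1],None,fx=5/3,fy=5/3)
out[300:]=cv2.resize(b[110:230,160:480,::-1],None,fx=2.5,fy=2.5,interpolation=cv2.INTER_CUBIC)
cv2.imwrite("pics/m8.png",out)
E
```

```text
time_s: 28.88
position: [0.5464, -0.2752, 0.3209]
ee_rot: [0.737, 0.676, 0.001, 0.003]
ft_force: [0.8, 0.4, 1.2]
opening: 0.0299
gripper_force: 0.0
time_s: 29.72
position: [0.5448, -0.2744, 0.3657]
ee_rot: [0.737, 0.676, -0.0, -0.0]
ft_force: [0.4, 0.0, 0.3]
opening: 0.0298
gripper_force: 0.0
```

View pics/m8.png

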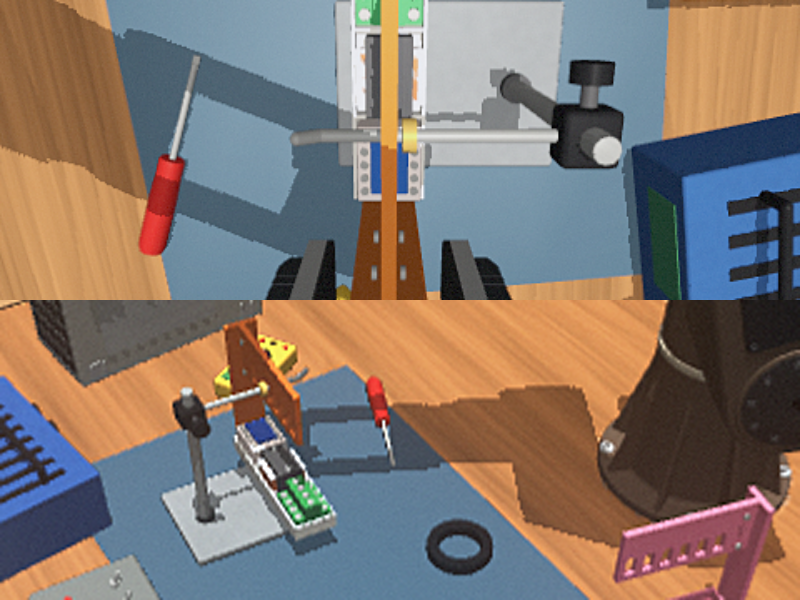

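The carrier hangs level by the y=-17 hole, close to the collar. All three modules are in place, the robot is clear and nothing else has moved.

```bash
python3 -c "
from rig import *
print(close_job())"
```

```text
the job is handed in; nothing more can be done
None
```

The loaded orange carrier hangs level on the stand's arm by its y = -17 mm hole, about 2.5 mm from the brass collar, with all three modules still in their pockets; the job is handed in.

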